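# Draw filter cassettes through on the hand-pumped vacuum pad

## Robot

A 7-joint arm with a two-finger parallel gripper is mounted at the origin on the work surface. World frame = base frame: x ahead of the robot, y to its left, z up, the work surface at z = 0. Lengths are in m, angles in rad, forces in N, time in s.
With the tool pointing down it reaches from about 0.35 to 0.9 m from the base axis. Payload 19.9 kg.
Tool frame: the origin (TCP) lies between the finger pads; the fingertips stand 14 mm ahead of it and the grasp point (between the pads) lies 5 mm behind it; z points along the fingers, y is the line along which they close (so a half turn about z gives the same grasp; the last joint's range is limited). The gripper opens to 94 mm and grips with 3 to 60 N. Pads are 16 mm wide; open, the fingers measure 119 mm over their backs; the gripper's body (75 mm by 177 mm) begins 78 mm behind the grasp point.
Start: joints at [-1.212, 0.417, -0.01, 1.614, 0.005, 1.111, -0.053], TCP at [0.244, 0.575, 0.219] pointing down, gripper open.
Joint ranges: [-2.81, 2.81], [-0.39, 2.02], [-1.27, 1.25], [0.06, 2.57], [-1.19, 4.33], [0.19, 2], [-2.82, 2.82]. Speed limits (rad/s): [1.89, 1.89, 2.39, 2.39, 3.01, 3.01, 3.01].

## Interface

Orientations are given as a rotation vector (axis times angle).
In Python, from plant import manip gives the robot as it stands.
- The arm moves only by the shell command python3 -m inch 'ROWS' [FORCE]. ROWS is JSON, a list of rows, each a list of 7 numbers: the shift along the world's x, y, z scaled (see below), then the turn, a rotation vector about the world's x, y, z scaled (see below), then the opening, from -1 (shut) to 1 (fully open). In form: [[tx, ty, tz, rx, ry, rz, claw], ...]. A call has 1 to 20 rows; each row is the pose to reach, as a shift and turn from the pose commanded when the call began; what a row does not reach only later rows make up. The controller multiplies each number of a shift by 400 mm and each number of a turn by 2 rad. A row lasts 1/8 s, in which the tool goes at most 62.5 mm and 10.7 degrees, less where a joint would pass 70% of its speed; a pose out of reach is approached as far as the arm can. A call with a number of a shift or a turn outside -1 to 1 is refused whole. A call with a gripper value outside its range is refused whole. The fingers move at their own pace and stop on an object; FORCE is the grip in N (left out, the last holds). Time passes only in rows, so rows that repeat a pose let the fingers close. It gives the time, the measured TCP pose, the force, the opening and the grip force at its end, in the units of the state.
- manip.read_state(): the state, without advancing time (a new reading comes with each control period).
- manip.snapshot(name): name is "scene" or "side" or "wrist"; returns the picture (384x512x3 uint8, blue, green, red); there is no depth.
- manip.camera_model(name): a dict with "fovy" (degrees; the focal length in pixels is half the picture's height over the tangent of half this angle, whatever the lens; pixels are square), "cx", "cy" (the principal point, pixels), "k1" (the pictures are not rectified: a ray, as slopes to the right and down, at radius r is drawn at 1 + k1 r^2 times it, then the intrinsics apply), "extrinsics" (4x4, takes a point from camera to world coordinates). Camera axes: x right, y down, z forward; pixel columns grow to the right and rows downward; lengths in m; the calibration is good to about 2 mm. A picture is of the moment at which its call begins: read the wrist's pose just before it. camera_model takes no time and is no camera call; for the wrist camera it gives the pose at the moment of the call.
- manip.hand_in(): hands the job in; it is judged then, once.
The state is a dict: "t": time; "q": joint angles; "qvel": joint speeds; "joint_efforts": joint torques, N m; "tool_pos": TCP position; "tcp_rot": TCP orientation; "contact_force": force on the tool from outside, world axes, zero at the start; "torque": the same for the moment, N m; "grip_width": finger opening in m; "gripper_force": force on a finger pad.
Only numpy, scipy, OpenCV 4.12 (cv2) and the standard library are available. Lean on these libraries where they do the work, as an engineer would, in place of code of your own. Each camera call takes 0.05 s, during which the arm holds its last target. There are 200 camera calls.

## Task

Slide every white filter cassette flat across the bench onto the perforated vacuum pad, lying wholly on it, side by side and square with it; their wells are open, so never lift or tip one. Then work the hand pump's lever through four full strokes, all the way down and all the way back up each time, and press the vent button beside it fully in to let the vacuum off. Only then slide all the cassettes onto the plain grey mat in the same way, and leave the bottle, tape roll and mouse where they are.

Things in the scene. Friction and masses are not known exactly. Their poses are not given: they have to be found in the camera images.
- cassette1: One of up to four identical white filter cassettes (absent: None), 250 g: a flat slab 80 (x) x 60 (y) x 18 mm high with eight open wells on top, and in the middle an upright gripping rib 40 long (x) x 14 thick (y) that rises from the slab to 48 mm above the bench. Origin: centre of the underside; z up; a half turn makes no difference.
- cassette2: One of up to four identical white filter cassettes (absent: None), 250 g: a flat slab 80 (x) x 60 (y) x 18 mm high with eight open wells on top, and in the middle an upright gripping rib 40 long (x) x 14 thick (y) that rises from the slab to 48 mm above the bench. Origin: centre of the underside; z up; a half turn makes no difference.
- cassette3: One of up to four identical white filter cassettes (absent: None), 250 g: a flat slab 80 (x) x 60 (y) x 18 mm high with eight open wells on top, and in the middle an upright gripping rib 40 long (x) x 14 thick (y) that rises from the slab to 48 mm above the bench. Origin: centre of the underside; z up; a half turn makes no difference.
- cassette4: One of up to four identical white filter cassettes (absent: None), 250 g: a flat slab 80 (x) x 60 (y) x 18 mm high with eight open wells on top, and in the middle an upright gripping rib 40 long (x) x 14 thick (y) that rises from the slab to 48 mm above the bench. Origin: centre of the underside; z up; a half turn makes no difference.
- vacuum_pad: Vacuum pad: a thin black sheet with three rows of small bright suction ports and a bright metal edge, 120 (x) x 260 (y) mm, flush with the bench (things slide over its edge freely). Fixed; it may lie nearer to or farther from the robot than the mat. Origin: its centre at bench height; its y is the long side.
- mat: Collecting mat: a plain grey sheet without ports, 120 (x) x 260 (y) mm, flush with the bench. Fixed. Origin: its centre at bench height; its y is the long side.
- pump: Hand vacuum pump, fixed: base plate 200 x 90 x 12 mm, a 97 mm high barrel and a two-cheek post 160 mm high, whose lever reaches out to the pump's own -x (towards the robot, but for the pump's yaw). The vent button stands beside it, 130 mm to the pump's +y. Origin: at bench height, 50 mm on the lever's side (-x) of the hinge post.
- pump_lever (a joint): Pump lever angle, rad: 0 = up (the spring holds it there; the lever slopes 0.5 rad up from level), 0.75 = pushed fully down on its stop (0.25 rad below level). Pushing down on the grip takes about 4 N at the top and 8 N at the bottom; let go, it returns by itself in under a second.
- lever_pad (a point): Centre of the upper face of the lever's flat grey grip (100 long x 44 wide x 16 mm thick), 190 mm from the hinge along the lever and 8 mm above its middle line; it moves with the lever, from about 248 mm above the bench (up) to 111 mm (down).
- lever_hinge (a point): Middle of the lever's hinge axis, 150 mm above the bench; the axis runs along the pump's y.
- vent (a joint): Vent button travel, m: 0 = out, 0.006 = fully in; sprung, about 5 N fully in.
- vent_top (a point): Centre of the top face of the vent button (a round grey button 30 mm across, in a small aluminium housing beside the pump); its top 22 mm above the bench; pressed straight down.
- bottle: Bystander: solvent bottle with blue cap, 70 mm across, 170 mm high. Origin: centre of its underside.
- tape: Bystander: roll of paper tape lying flat, 90 mm across, 50 mm high. Origin: centre of its underside.
- mouse: Bystander: grey computer mouse, 110 x 60 x 35 mm. Origin: centre of its underside.
Things that resemble listed ones, but are neither listed nor needed, are in the scene too. Leave any black or orange look-alike of the cassette4 alone.

How it is judged:
On the way, in this order (a step that is already met when the one before it is completed fails the run):
1. every cassette lies on the vacuum pad (x of cassette1 in the frame of vacuum_pad between -0.027 and 0.027 m and y of cassette1 in the frame of vacuum_pad between -0.107 and 0.107 m and angle between the x axis of each of cassette1, cassette2, cassette3, cassette4 and the x axis of vacuum_pad, either way round below 0.25 rad and height (world z) of each of cassette1, cassette2, cassette3, cassette4 below 0.006 m and angle between each of cassette1, cassette2, cassette3, cassette4's own z axis and vertical below 0.06 rad and linear speed of each of cassette1, cassette2, cassette3, cassette4 below 0.03 m/s and x of cassette2 in the frame of vacuum_pad between -0.027 and 0.027 m and y of cassette2 in the frame of vacuum_pad between -0.107 and 0.107 m and x of cassette3 in the frame of vacuum_pad between -0.027 and 0.027 m and y of cassette3 in the frame of vacuum_pad between -0.107 and 0.107 m and x of cassette4 in the frame of vacuum_pad between -0.027 and 0.027 m and y of cassette4 in the frame of vacuum_pad between -0.107 and 0.107 m), for 0.3 s.
2. first stroke: lever pushed fully down, cassettes still at the pad (value of joint pump_lever above 0.68 rad and x of cassette1 in the frame of vacuum_pad between -0.07 and 0.07 m and y of cassette1 in the frame of vacuum_pad between -0.15 and 0.15 m and x of cassette2 in the frame of vacuum_pad between -0.07 and 0.07 m and y of cassette2 in the frame of vacuum_pad between -0.15 and 0.15 m and x of cassette3 in the frame of vacuum_pad between -0.07 and 0.07 m and y of cassette3 in the frame of vacuum_pad between -0.15 and 0.15 m and x of cassette4 in the frame of vacuum_pad between -0.07 and 0.07 m and y of cassette4 in the frame of vacuum_pad between -0.15 and 0.15 m), for 0.05 s.
3. first stroke: lever fully back up, cassettes still at the pad (value of joint pump_lever below 0.08 rad and x of cassette1 in the frame of vacuum_pad between -0.07 and 0.07 m and y of cassette1 in the frame of vacuum_pad between -0.15 and 0.15 m and x of cassette2 in the frame of vacuum_pad between -0.07 and 0.07 m and y of cassette2 in the frame of vacuum_pad between -0.15 and 0.15 m and x of cassette3 in the frame of vacuum_pad between -0.07 and 0.07 m and y of cassette3 in the frame of vacuum_pad between -0.15 and 0.15 m and x of cassette4 in the frame of vacuum_pad between -0.07 and 0.07 m and y of cassette4 in the frame of vacuum_pad between -0.15 and 0.15 m), for 0.05 s.
4. second stroke: lever pushed fully down, cassettes still at the pad (all of step 2), for 0.05 s.
5. second stroke: lever fully back up, cassettes still at the pad (all of step 3), for 0.05 s.
6. third stroke: lever pushed fully down, cassettes still at the pad (all of step 4), for 0.05 s.
7. third stroke: lever fully back up, cassettes still at the pad (all of step 5), for 0.05 s.
8. fourth stroke: lever pushed fully down, cassettes still at the pad (all of step 6), for 0.05 s.
9. fourth stroke: lever fully back up, cassettes still at the pad (all of step 7), for 0.05 s.
10. vent button pressed in, cassettes still at the pad (value of joint vent above 0.004 m and x of cassette1 in the frame of vacuum_pad between -0.07 and 0.07 m and y of cassette1 in the frame of vacuum_pad between -0.15 and 0.15 m and x of cassette2 in the frame of vacuum_pad between -0.07 and 0.07 m and y of cassette2 in the frame of vacuum_pad between -0.15 and 0.15 m and x of cassette3 in the frame of vacuum_pad between -0.07 and 0.07 m and y of cassette3 in the frame of vacuum_pad between -0.15 and 0.15 m and x of cassette4 in the frame of vacuum_pad between -0.07 and 0.07 m and y of cassette4 in the frame of vacuum_pad between -0.15 and 0.15 m), for 0.05 s.
At the end, for the whole second after the job is handed in: Every cassette present lies flat and at rest on the grey mat: its centre within 27 mm of the mat's centre across the mat's short side and within 107 mm along its long side, square to it within 0.25 rad; the lever is back up (under 0.08 rad) and the vent button is out (x of cassette1 in the frame of mat between -0.027 and 0.027 m and y of cassette1 in the frame of mat between -0.107 and 0.107 m and angle between the x axis of each of cassette1, cassette2, cassette3, cassette4 and the x axis of mat, either way round below 0.25 rad and height (world z) of each of cassette1, cassette2, cassette3, cassette4 below 0.006 m and angle between each of cassette1, cassette2, cassette3, cassette4's own z axis and vertical below 0.06 rad and linear speed of each of cassette1, cassette2, cassette3, cassette4 below 0.03 m/s and x of cassette2 in the frame of mat between -0.027 and 0.027 m and y of cassette2 in the frame of mat between -0.107 and 0.107 m and x of cassette3 in the frame of mat between -0.027 and 0.027 m and y of cassette3 in the frame of mat between -0.107 and 0.107 m and x of cassette4 in the frame of mat between -0.027 and 0.027 m and y of cassette4 in the frame of mat between -0.107 and 0.107 m and value of joint pump_lever below 0.08 rad and value of joint vent below 0.002 m); the robot touches nothing.
It fails at once if a cassette is lifted more than 15 mm off the bench or tipped by more than 0.35 rad (height (world z) of any of cassette1, cassette2, cassette3, cassette4 above 0.015 m or angle between any of cassette1, cassette2, cassette3, cassette4's own z axis and vertical above 0.35 rad).
It fails at once if the bottle, tape roll or mouse is moved more than 30 mm (distance of any of bottle, tape, mouse from where it was at the start of the episode above 0.03 m).
Of cassette1, cassette2, cassette3, cassette4 only 2 to 3 are there at a start; the rules pass over those that are not, and their reading is None.
At some moment in a run one of cassette1, cassette2, cassette3, cassette4 may be knocked a few centimetres aside while the robot is not near it.
Once in a run the grip may slacken for a moment while it holds something.
It also fails if it takes over 210 s, if anything falls off the work surface, if the arm or the gripper's body presses on something with over 40 N, if the wrist force passes 120 N, or if a joint passes its speed limit or range.

## Working session

There is one attempt and no reset: what is moved stays moved. The work goes in short steps, Python scripts to look and compute and a shell command to move; the robot and the scene stay as the last step left them, time stands still between calls to the robot, and variables do not carry over. Pictures are saved under pics/ and viewed, at most 14 in all, crops included, and the job is handed in when it is done.

```bash
ls; mkdir -p pics
python3 - <<'E'
from plant import manip
import cv2,json
s=manip.read_state();print(s)
for n in("scene","side","wrist"):
    c=manip.camera_model(n);print(n,c['fovy'],c['cx'],c['cy'],c['k1'],c['extrinsics'])
    cv2.imwrite(f'pics/{n}0.png',manip.snapshot(n))
E
```

```text
pics
{'t': 0.0, 'q': array([-1.21149172,  0.41793997, -0.01028809,  1.61418859,  0.00470808,
        1.11069173, -0.05296243]), 'qvel': array([ 3.37963018e-04,  6.98772733e-04,  9.05498964e-04,  1.85342852e-03,
       -3.53360755e-04,  1.42652953e-05,  7.49237984e-04]), 'joint_efforts': array([ 3.71270562e-04, -8.51257467e+01,  6.38810880e-01, -4.25978708e+01,
       -4.87972924e-02,  1.88831723e-02,  1.07147782e-04]), 'tool_pos': array([0.24372833, 0.57512153, 0.21884051]), 'tcp_rot': array([-6.25294201e-01, -3.07859506e+00,  1.87942807e-03]), 'contact_force': array([-1.03605321,  0.30064025, -0.07076809]), 'torque': array([-0.00973437, -0.03696243,  0.00118272]), 'gripper_force': 0.0, 'grip_width': 0.09403430904444729}
scene 50.47751958759741 251.64828003308213 190.1956605965829 -0.09084093381387968 [[-0.80622292  0.42868842 -0.40771417  1.14863508]
 [ 0.5913462   0.60458645 -0.53365242  0.834336  ]
 [ 0.01772785 -0.67134303 -0.74093472  1.15171925]
 [ 0.          0.          0.          1.        ]]
side 46.73532715757648 253.56084224466997 194.60403630453828 -0.14920016521109478 [[-0.99348663 -0.05288164  0.10093485  0.46771411]
 [-0.11349515  0.53818049 -0.83515305  1.25490243]
 [-0.0101569  -0.841169   -0.54067693  0.92677592]
 [ 0.          0.          0.          1.        ]]
wrist 58.84012075490215 255.20563223507517 194.6624735840387 -0.06168695848286444 [[ 0.38975181  0.88285532  0.26203056  0.16802578]
 [ 0.92091932 -0.37331184 -0.1120084   0.60774876]
 [-0.0010681   0.28496448 -0.95853748  0.38409758]
 [ 0.          0.          0.          1.        ]]
```

View pics/scene0.png

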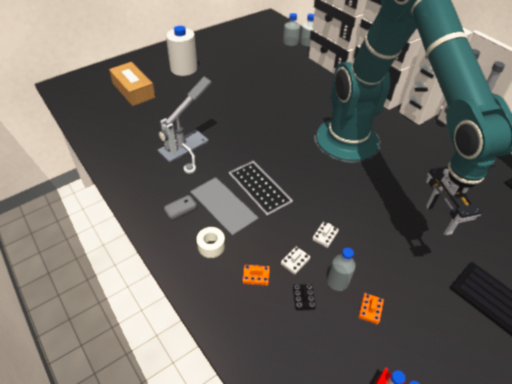

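View pics/side0.png

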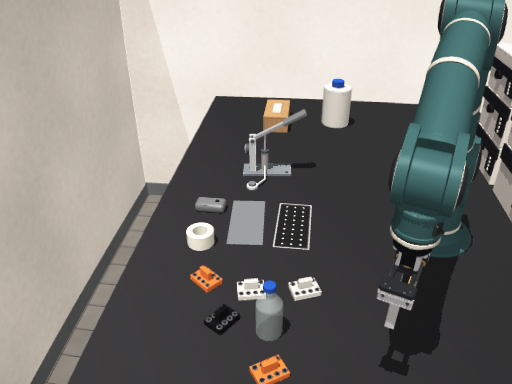

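Scene picture: white cassettes at about (295,260) and (325,234). Look-alikes are orange at (257,274) and (371,308), and black at (304,297). The pad is at (260,187), the mat at (224,204), the pump at (180,140) and the vent at (190,168). The bottle is at (341,270), the tape at (210,242) and the mouse at (180,207). The side view shows the same two whites at (251,289) and (304,288). I choose those two and will check them in a close crop.

```bash
cat > h.py <<'E'
import numpy as np,cv2
from plant import manip
def cam(n):
    c=manip.camera_model(n);f=192/np.tan(np.radians(c['fovy'])/2);return c,f
def rays(c,f,uv):
    uv=np.atleast_2d(np.float64(uv));K=np.array([[f,0,c['cx']],[0,f,c['cy']],[0,0,1]])
    p=cv2.undistortPoints(uv[:,None],K,np.array([c['k1'],0,0,0,0.]))[:,0]
    E=np.array(c['extrinsics']);d=np.c_[p,np.ones(len(p))]@E[:3,:3].T
    return E[:3,3],d
def plane(n,uv,z,cf=None):
    c,f=cf or cam(n);o,d=rays(c,f,uv);return (o+d*((z-o[2])/d[:,2])[:,None])[:,:2]
def tri(obs):
    A=np.zeros((3,3));b=np.zeros(3);L=[]
    for cf,uv in obs:
        o,d=rays(*cf,uv);d=d[0]/np.linalg.norm(d[0]);P=np.eye(3)-np.outer(d,d);A+=P;b+=P@o;L.append((o,P))
    x=np.linalg.solve(A,b);return x,[round(1e3*np.linalg.norm(P@(x-o)),1) for o,P in L]
def proj(n,X,cf=None):
    c,f=cf or cam(n);E=np.linalg.inv(c['extrinsics']);X=np.atleast_2d(X)
    K=np.array([[f,0,c['cx']],[0,f,c['cy']],[0,0,1]])
    return cv2.projectPoints(np.float64(X),cv2.Rodrigues(E[:3,:3])[0],E[:3,3],K,np.array([c['k1'],0,0,0,0.]))[0][:,0]
def blobs(m,amin=60):
    cs,_=cv2.findContours(m.astype(np.uint8),cv2.RETR_EXTERNAL,cv2.CHAIN_APPROX_NONE)
    return [c for c in cs if cv2.contourArea(c)>amin]
def white(im):
    h=cv2.cvtColor(im,cv2.COLOR_BGR2HSV);return cv2.morphologyEx(((h[...,1]<50)&(h[...,2]>150)).astype(np.uint8),cv2.MORPH_CLOSE,np.ones((3,3)))
E
python3 - <<'E'
from h import *
im={n:cv2.imread(f'pics/{n}0.png') for n in('scene','side')}
for n in im:
    m=white(im[n])
    for c in blobs(m):
        (x,y),wh,a=cv2.minAreaRect(c)
        if 150<x<400 and 130<y<320: print(n,'white',round(x),round(y),np.round(wh),round(a),np.round(plane(n,[x,y],.018),3))
    # grey things on bench
    g=cv2.cvtColor(im[n],cv2.COLOR_BGR2HSV)
    print(n,[ (k,im[n][v,u]) for k,(u,v) in (dict(mat=(224,204),pump=(175,150),edge=(232,175)) if n=='scene' else dict(mat=(247,222),pump=(270,171))).items()])
    cs=blobs(cv2.inRange(im[n],(60,60,60),(150,150,150)),400)
    for c in cs:
        r=cv2.minAreaRect(c)
        if 130<r[0][0]<320 and 100<r[0][1]<260:print('grey',np.round(r[0]),np.round(r[1]),np.round(plane(n,cv2.boxPoints(r),0),3).tolist())
c=np.hstack([cv2.resize(im['scene'][120:320,130:390],None,fx=1.5,fy=1.5),]);b=cv2.resize(im['scene'][60:320,140:400],None,fx=2.2,fy=2.2)
cv2.imwrite('pics/crop_scene.png',b)
cv2.imwrite('pics/crop_side.png',cv2.resize(im['side'][90:320,180:340],None,fx=2.6,fy=2.6))
E
```

```text
scene white 347 265 [13.  9.] 51 [[0.467 0.464]]
scene white 295 259 [19. 24.] 42 [[0.59  0.346]]
scene white 210 242 [30. 28.] 90 [[0.779 0.126]]
scene white 325 234 [18. 22.] 32 [[0.437 0.328]]
scene white 224 204 [62. 27.] 45 [[0.65  0.015]]
scene white 185 147 [40. 39.] 35 [[ 0.607 -0.335]]
scene white 169 192 [383. 338.] 90 [[ 0.781 -0.156]]
scene [('mat', array([153, 153, 156], dtype=uint8)), ('pump', array([141, 147, 145], dtype=uint8)), ('edge', array([141, 143, 149], dtype=uint8))]
grey [259. 187.] [67. 31.] [[0.553, -0.125], [0.407, -0.179], [0.415, 0.137], [0.546, 0.17]]
grey [184. 124.] [50. 99.] [[0.769, -0.295], [0.411, -0.928], [0.214, -0.751], [0.615, -0.164]]
grey [216. 226.] [387. 263.] [[0.986, -1.275], [-0.685, -1.252], [0.587, 0.797], [1.242, 0.556]]
side white 394 299 [37. 10.] 17 [[0.183 0.352]]
side white 258 294 [49. 29.] 29 [[0.565 0.364]]
side white 305 288 [21. 31.] 79 [[0.436 0.327]]
side white 200 236 [28. 27.] 90 [[0.787 0.121]]
side white 292 226 [36. 44.] 5 [[0.483 0.034]]
side white 246 222 [35. 44.] 3 [[0.645 0.028]]
side white 209 202 [24.  8.] 8 [[ 0.795 -0.084]]
side white 267 153 [47. 73.] 2 [[ 0.616 -0.49 ]]
side white 240 192 [383. 479.] 90 [[ 0.693 -0.165]]
side [('mat', array([160, 160, 158], dtype=uint8)), ('pump', array([170, 163, 158], dtype=uint8))]
grey [273. 138.] [52. 74.] [[0.729, -0.379], [0.745, -1.258], [0.442, -1.081], [0.509, -0.293]]
```

View pics/crop_scene.png

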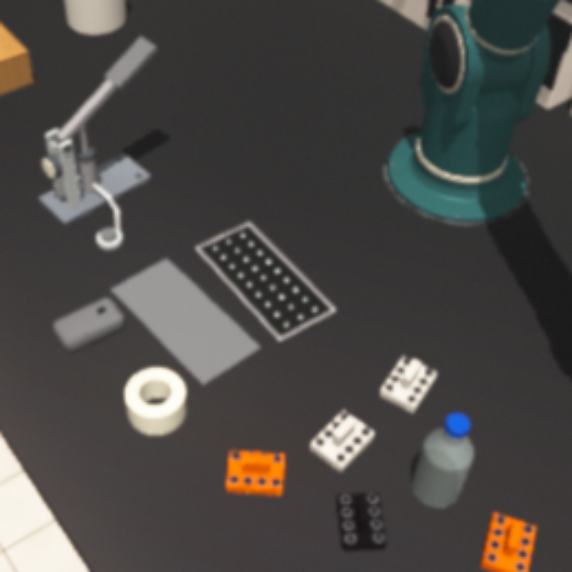

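View pics/crop_side.png

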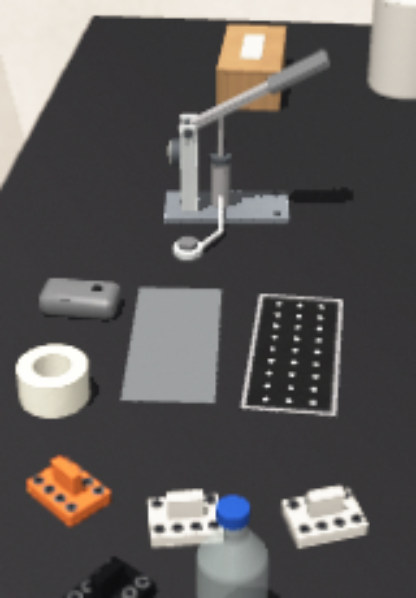

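The crops show two white, ribbed cassettes at full-picture (295,260) and (325,234). The bottle hides no third one in the scene view. Next I measure the pad and mat corners, the coarse cassette yaw, the bystanders and the pump.

Run:
```python
from h import *
im={n:cv2.imread(f'pics/{n}0.png') for n in('scene','side')}
def quad(c):
    h=cv2.convexHull(c);
    for e in np.arange(1,12,.5):
        a=cv2.approxPolyDP(h,e,True)
        if len(a)==4:return a[:,0].astype(float)
def rep(n,k,P):
    c=P.mean(0);d=np.roll(P,-1,0)-P;L=np.linalg.norm(d,axis=1);i=L.argmax();v=d[i]/L[i]
    ang=(np.arctan2(v[1],v[0])+np.pi)%np.pi
    print(n,k,'c',np.round(c,4),'sides',np.round(L,3),'long-axis',round(ang,3))
for n,pts in dict(scene=dict(mat=(224,204),pad=(260,187)),side=dict(mat=(246,222),pad=(293,226))).items():
    g=im[n].max(2)
    for k,p in pts.items():
        m=(g>95).astype(np.uint8); m=cv2.morphologyEx(m,cv2.MORPH_CLOSE,np.ones((5,5))) if k=='pad' and 0 else m
        for c in sorted(blobs(m,300),key=cv2.contourArea):
            if cv2.pointPolygonTest(cv2.convexHull(c),p,False)>0:
                q=quad(c);rep(n,k,plane(n,q,0)); break
# cassettes
for n in im:
    for c in blobs(white(im[n]),150):
        (x,y),_,_=cv2.minAreaRect(c)
        if 240<x<340 and 225<y<300:
            P=plane(n,c[:,0].astype(float),.018);r=cv2.minAreaRect(np.float32(P));print(n,'cas',round(x),round(y),np.round(r[0],3),np.round(r[1],3));rep(n,'',cv2.boxPoints(r))
C={n:cam(n) for n in im}
s=lambda n,x,y:(C[n],(140+x/2.2,60+y/2.2) if n=='scene' else (180+x/2.6,90+y/2.6))
for k,a,b in [('vent',(109,236),(186,243)),('gripend',(150,46),(322,61)),('leverelbow',(108,80),(268,86)),('hinge',(60,135),(188,122)),('ribmid',(343,427),(186,503)),('ribR',(409,371),(325,495)),('mousehole',(102,311),(97,289))]:
    print(k,tri([s('scene',*a),s('side',*b)]))
for k,a,b,z in [('tape',(156,395),(52,370),.05),('bottlecap',(457,424),(232,505),.17)]: print(k,tri([s('scene',*a),s('side',*b)]))
```

```text
scene mat c [ 0.642  -0.0027] sides [0.112 0.26  0.116 0.259] long-axis 1.617
scene pad c [0.4761 0.0034] sides [0.116 0.263 0.117 0.266] long-axis 1.519
side mat c [ 0.6459 -0.0055] sides [0.114 0.256 0.119 0.259] long-axis 1.619
side pad c [0.4813 0.0005] sides [0.116 0.257 0.121 0.255] long-axis 1.552
scene cas 295 259 [0.589 0.346] [0.089 0.065]
scene  c [0.5888 0.3459] sides [0.065 0.089 0.065 0.089] long-axis 0.208
scene cas 325 234 [0.435 0.327] [0.094 0.063]
scene  c [0.4354 0.3267] sides [0.063 0.094 0.063 0.094] long-axis 0.358
side cas 258 294 [0.575 0.375] [0.094 0.153]
side  c [0.5747 0.3746] sides [0.153 0.094 0.153 0.094] long-axis 2.063
side cas 305 288 [0.437 0.326] [0.084 0.081]
side  c [0.4372 0.3262] sides [0.081 0.084 0.081 0.084] long-axis 0.356
vent (array([ 0.65395295, -0.21978094,  0.02248553]), [np.float64(1.0), np.float64(1.0)])
gripend (array([ 0.4625375 , -0.36106912,  0.26782122]), [np.float64(1.7), np.float64(1.7)])
leverelbow (array([ 0.5424719 , -0.38015547,  0.21624636]), [np.float64(2.4), np.float64(2.4)])
hinge (array([ 0.66222187, -0.3508541 ,  0.16473317]), [np.float64(3.3), np.float64(3.3)])
ribmid (array([0.58556609, 0.34270241, 0.03759181]), [np.float64(2.0), np.float64(2.0)])
ribR (array([0.43646074, 0.32481475, 0.04378459]), [np.float64(0.6), np.float64(0.6)])
mousehole (array([ 0.75935955, -0.05975487,  0.03875096]), [np.float64(0.4), np.float64(0.4)])
tape (array([0.77987857, 0.13735627, 0.04617247]), [np.float64(0.2), np.float64(0.2)])
bottlecap (array([0.52673394, 0.48425402, 0.17338677]), [np.float64(1.7), np.float64(1.7)])
```

The measurements agree. The pad is at about (0.479, 0.002), yaw −0.035. The mat is at about (0.644, −0.004), yaw +0.047. The cassettes are at (0.589,0.346) and (0.436,0.326) with rib height near 0.04. I'm now moving so the wrist camera is over both.

```bash
python3 -m inch '[[0.15,-0.14,0.125,0,0,0.08,1],[0.3,-0.28,0.125,0,0,0.16,1],[0.45,-0.42,0.125,0,0,0.24,1],[0.6,-0.55,0.125,0,0,0.3,1],[0.66,-0.61,0.125,0,0,0.3,1],[0.66,-0.61,0.125,0,0,0.3,1],[0.66,-0.61,0.125,0,0,0.3,1],[0.66,-0.61,0.125,0,0,0.3,1]]' 20
cat > w.py <<'E'
from h import *
import sys
s=manip.read_state();cf=cam('wrist');im=manip.snapshot('wrist');cv2.imwrite(sys.argv[1],im)
R=cv2.Rodrigues(s['tcp_rot'])[0];print('tcp',np.round(s['tool_pos'],4),'yang',round(np.arctan2(R[1,1],R[0,1]),3),'w',round(s['grip_width'],4),'t',round(s['t'],2),'F',np.round(s['contact_force'],1))
E
python3 w.py pics/w1.png
```

```text
t: 1.15
tool_pos: [0.5074, 0.3318, 0.2691]
tcp_rot: [0.313, -3.125, -0.0]
contact_force: [-0.7, -0.3, -0.1]
grip_width: 0.0943
gripper_force: 0.0
tcp [0.5074 0.3318 0.2691] yang 1.77 w 0.0943 t 1.15 F [-0.7 -0.3 -0.1]
```

View pics/w1.png

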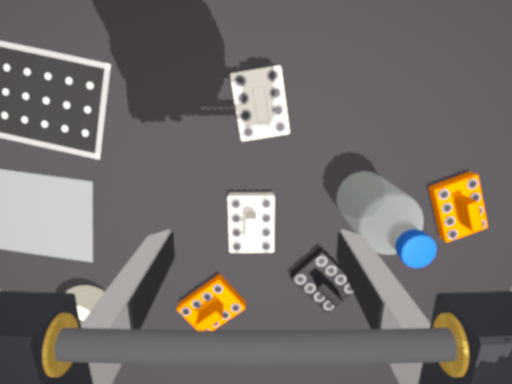

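The wrist view shows the two white cassettes at (251,222) and (260,104), the orange ones at (211,305) and (460,207), the black one at (322,279), and the bottle at (390,225). I fit the slab outlines.

```bash
cat > cas.py <<'E'
from h import *
def cassettes(im,cf,amin=800,amax=9000):
    h=cv2.cvtColor(im,cv2.COLOR_BGR2HSV);out=[]
    m=((h[...,1]<60)&(h[...,2]>120)).astype(np.uint8);m=cv2.morphologyEx(m,cv2.MORPH_CLOSE,np.ones((3,3)))
    for c in blobs(m,amin):
        P=plane('wrist',cv2.convexHull(c)[:,0].astype(float),.018,cf);r=cv2.minAreaRect(np.float32(P))
        w=sorted(r[1])
        if not(.045<w[0]<.08 and .07<w[1]<.1):continue
        b=cv2.boxPoints(r);d=b[1]-b[0];e=b[2]-b[1];v=d if np.linalg.norm(d)>np.linalg.norm(e) else e
        a=np.arctan2(v[1],v[0]);a=(a+np.pi/2)%np.pi-np.pi/2
        mm=cv2.moments(c);out.append((np.array(r[0]),a,w,(mm['m10']/mm['m00'],mm['m01']/mm['m00'])))
    return out
def show(im,cf):
    o=cassettes(im,cf)
    for c,a,w,p in o:print('cas',np.round(c,4),'yaw',round(a,3),'size',np.round(w,3),'px',np.round(p))
    return o
E
cat >> w.py <<'E'
from cas import show
show(im,cf)
E
python3 - <<'E'
from cas import *
show(cv2.imread('pics/w1.png'),cam('wrist'))
E
```

```text
cas [0.5874 0.3422] yaw 0.218 size [0.064 0.088] px [251. 223.]
cas [0.4363 0.3239] yaw 0.358 size [0.064 0.084] px [260. 103.]
```

```bash
python3 -m inch '[[-0.09,-0.01,-0.1,0,0,0.04,0.2],[-0.177,-0.02,-0.2,0,0,0.08,0.2],[-0.177,-0.02,-0.3,0,0,0.08,0.2],[-0.177,-0.02,-0.36,0,0,0.08,0.2],[-0.177,-0.02,-0.36,0,0,0.08,0.2],[-0.177,-0.02,-0.36,0,0,0.08,0.2]]' 20; python3 w.py pics/w2.png
```

```text
t: 1.95
tool_pos: [0.437, 0.3244, 0.1265]
tcp_rot: [-0.563, 3.09, 0.001]
contact_force: [0.6, -0.4, -0.0]
grip_width: 0.0565
gripper_force: 0.0
tcp [0.437  0.3244 0.1265] yang 1.931 w 0.0565 t 1.95 F [ 0.6 -0.4 -0. ]
cas [0.4354 0.3227] yaw 0.36 size [0.063 0.083] px [255. 191.]
```

View pics/w2.png

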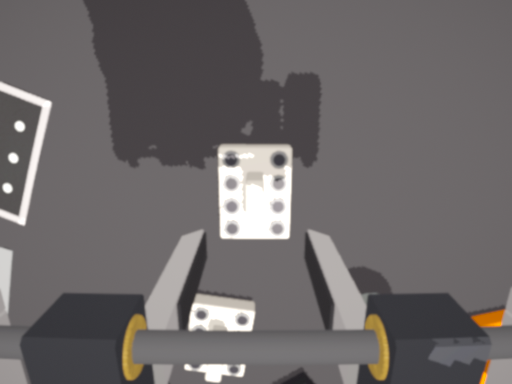

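The cassette is centred under the fingers at (255,191) and square with them, and it matches the first view within 1 mm, so the assumed height holds. I descend and grip.

```bash
python3 -m inch '[[-0.003,-0.004,-0.08,0,0,0,0.2],[-0.003,-0.004,-0.16,0,0,0,0.2],[-0.003,-0.004,-0.2,0,0,0,0.2],[-0.003,-0.004,-0.225,0,0,0,0.2],[-0.003,-0.004,-0.225,0,0,0,0.2],[-0.003,-0.004,-0.225,0,0,0,-0.3],[-0.003,-0.004,-0.225,0,0,0,-0.8],[-0.003,-0.004,-0.225,0,0,0,-1],[-0.003,-0.004,-0.225,0,0,0,-1]]' 25
```

```text
t: 3.12
tool_pos: [0.4359, 0.3219, 0.0356]
tcp_rot: [-0.561, 3.091, 0.0]
contact_force: [0.9, -0.3, 0.1]
grip_width: 0.0199
gripper_force: 0.0
```

```bash
python3 -m inch '[[0,0,0,0,0,0,-1],[0,0,0,0,0,0,-1],[0,0,0,0,0,0,-1]]' 25
```

```text
t: 3.5
tool_pos: [0.4359, 0.322, 0.0355]
tcp_rot: [-0.561, 3.091, 0.0]
contact_force: [-1.5, 1.3, 4.3]
grip_width: 0.0139
gripper_force: 25.0
```

```bash
python3 -m inch '[[0.003,-0.03,0,0,0,-0.01,-1],[0.01,-0.09,0,0,0,-0.02,-1],[0.017,-0.16,0,0,0,-0.04,-1],[0.025,-0.23,0,0,0,-0.06,-1],[0.033,-0.3,0,0,0,-0.08,-1],[0.041,-0.37,0,0,0,-0.1,-1],[0.049,-0.44,0,0,0,-0.115,-1],[0.057,-0.51,0,0,0,-0.13,-1],[0.065,-0.58,0,0,0,-0.145,-1],[0.073,-0.65,0,0,0,-0.16,-1],[0.081,-0.72,0,0,0,-0.175,-1],[0.089,-0.79,0,0,0,-0.19,-1],[0.097,-0.86,0,0,0,-0.197,-1],[0.103,-0.91,0,0,0,-0.197,-1],[0.103,-0.925,0,0,0,-0.197,-1],[0.103,-0.925,0,0,0,-0.197,-1],[0.103,-0.925,0,0,0,-0.197,-1]]' 25; python3 w.py pics/w3.png
```

```text
t: 5.62
tool_pos: [0.4767, -0.0491, 0.0355]
tcp_rot: [0.057, 3.141, -0.002]
contact_force: [-0.3, -5.5, 5.0]
grip_width: 0.0138
gripper_force: 25.0
tcp [ 0.4767 -0.0491  0.0355] yang 1.535 w 0.0138 t 5.62 F [-0.3 -5.5  5. ]
```

View pics/w3.png

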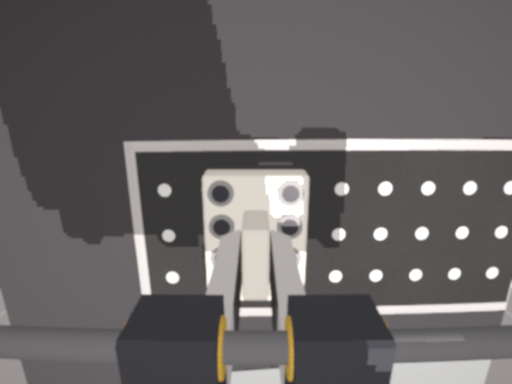

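The cassette at (255,230) lies square inside the pad. I release it, rise, and go over the second one.

```bash
python3 -m inch '[[0,0,0,0,0,0,0],[0,0,0,0,0,0,0],[0,0,0,0,0,0,0.1],[0,0,0.1,0,0,0,0.2],[0,0,0.2,0,0,0,0.2],[0.01,0.05,0.229,0,0,0,0.2],[0.04,0.15,0.229,0,0,0.03,0.2],[0.09,0.3,0.229,0,0,0.06,0.2],[0.13,0.45,0.229,0,0,0.1,0.2],[0.17,0.6,0.229,0,0,0.127,0.2],[0.21,0.75,0.229,0,0,0.127,0.2],[0.25,0.9,0.229,0,0,0.127,0.2],[0.276,0.978,0.229,0,0,0.127,0.2],[0.276,0.978,0.229,0,0,0.127,0.2],[0.276,0.978,0.229,0,0,0.127,0.2]]' 25; python3 w.py pics/w4.png
```

```text
t: 7.55
tool_pos: [0.5873, 0.3422, 0.1267]
tcp_rot: [0.343, -3.122, 0.001]
contact_force: [-1.0, -0.6, 0.3]
grip_width: 0.056
gripper_force: 0.0
tcp [0.5873 0.3422 0.1267] yang 1.789 w 0.056 t 7.55 F [-1.  -0.6  0.3]
cas [0.5883 0.3423] yaw 0.208 size [0.063 0.084] px [256. 195.]
```

```bash
python3 -m inch '[[0,0,-0.08,0,0,-0.004,0.2],[0,0,-0.16,0,0,-0.004,0.2],[0,0,-0.2,0,0,-0.004,0.2],[0,0,-0.226,0,0,-0.004,0.2],[0,0,-0.226,0,0,-0.004,0.2],[0,0,-0.226,0,0,-0.004,-1],[0,0,-0.226,0,0,-0.004,-1],[0,0,-0.226,0,0,-0.004,-1],[0,0,-0.226,0,0,-0.004,-1],[0,0,-0.226,0,0,-0.004,-1],[0,0,-0.226,0,0,-0.004,-1]]' 25
```

```text
t: 8.98
tool_pos: [0.5875, 0.343, 0.0367]
tcp_rot: [-0.331, 3.124, -0.0]
contact_force: [0.2, -1.5, 2.1]
grip_width: 0.0138
gripper_force: 25.0
```

```bash
python3 -m inch '[[-0.01,-0.03,0,0,0,-0.01,-1],[-0.03,-0.08,0,0,0,-0.02,-1],[-0.05,-0.14,0,0,0,-0.03,-1],[-0.075,-0.2,0,0,0,-0.04,-1],[-0.1,-0.26,0,0,0,-0.05,-1],[-0.12,-0.32,0,0,0,-0.06,-1],[-0.14,-0.38,0,0,0,-0.07,-1],[-0.16,-0.44,0,0,0,-0.08,-1],[-0.18,-0.5,0,0,0,-0.09,-1],[-0.2,-0.56,0,0,0,-0.1,-1],[-0.225,-0.62,0,0,0,-0.11,-1],[-0.25,-0.68,0,0,0,-0.12,-1],[-0.266,-0.715,0,0,0,-0.1225,-1],[-0.266,-0.728,0,0,0,-0.1225,-1],[-0.266,-0.728,0,0,0,-0.1225,-1],[-0.266,-0.728,0,0,0,-0.1225,-1]]' 25
python3 -m inch '[[0,0,0,0,0,0,0],[0,0,0,0,0,0,0],[0,0,0,0,0,0,0.1],[0,0,0.1,0,0,0,0.2],[0,0,0.2,0,0,0,0.2],[0,-0.05,0.3,0,0,0,0.2],[0,-0.12,0.45,0,0,0,0.2],[0,-0.12,0.6,0,0,0,0.2],[0,-0.12,0.6,0,0,0,0.2],[0,-0.12,0.6,0,0,0,0.2]]'
python3 w.py pics/w5.png; python3 -c "
from h import *;cv2.imwrite('pics/scene5.png',cv2.resize(manip.snapshot('scene')[60:320,140:400],None,fx=2,fy=2))"
```

```text
t: 10.98
tool_pos: [0.4812, 0.0516, 0.0366]
tcp_rot: [-0.053, -3.141, 0.001]
contact_force: [-2.4, -6.1, 6.3]
grip_width: 0.0134
gripper_force: 25.0
t: 12.22
tool_pos: [0.4808, 0.004, 0.2763]
tcp_rot: [-0.053, -3.141, -0.0]
contact_force: [0.9, 0.7, -0.9]
grip_width: 0.056
gripper_force: 0.0
tcp [0.4808 0.004  0.2763] yang 1.537 w 0.056 t 12.22 F [ 0.9  0.7 -0.9]
```

View pics/w5.png

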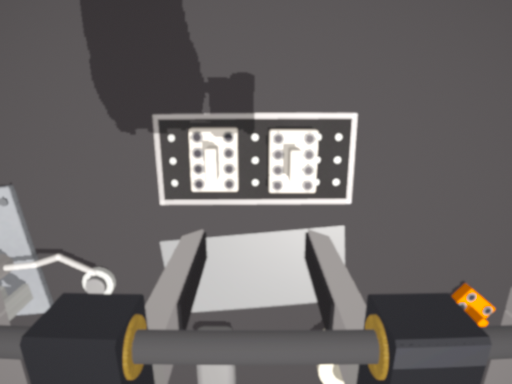

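Both cassettes lie square on the pad at (214,160) and (293,160). The mat is below them, and the vent is at (97,281). I compute their pad-frame coordinates and move to look at the pump.

```bash
sed -i 's/for c in blobs(m,amin):/for c in [k for k in cv2.findContours(m,cv2.RETR_LIST,cv2.CHAIN_APPROX_NONE)[0] if cv2.contourArea(k)>amin]:/' cas.py
cat > pads.py <<'E'
from cas import *
def quads(im,cf):
    m=(im.max(2)>130).astype(np.uint8);r=[]
    for c in blobs(m,4000):
        h=cv2.convexHull(c)
        R=cv2.minAreaRect(np.float32(plane('wrist',h[:,0].astype(float),0,cf)));w=sorted(R[1])
        if .1<w[0]<.135 and .22<w[1]<.28:
            b=cv2.boxPoints(R);d=b[1]-b[0];e=b[2]-b[1];v=d if np.linalg.norm(d)>np.linalg.norm(e) else e
            r.append((np.array(R[0]),np.arctan2(v[1],v[0])%np.pi-np.pi/2));print('sheet',np.round(R[0],4),'yaw',round(r[-1][1],3),np.round(w,3))
    return r
E
python3 - <<'E'
from pads import *
im=cv2.imread('pics/w5.png');cf=cam('wrist');show(im,cf);quads(im,cf)
E
python3 -m inch '[[0,-0.1,0.1,0,0,0,0],[0,-0.2,0.2,0,0,0,-0.5],[0,-0.3,0.3,0,0,0,-1],[0,-0.4,0.36,0,0,0,-1],[0,-0.5,0.36,0,0,0,-1],[0,-0.63,0.36,0,0,0,-1],[0,-0.63,0.36,0,0,0,-1],[0,-0.63,0.36,0,0,0,-1],[0,-0.63,0.36,0,0,0,-1]]'
python3 w.py pics/w6.png
```

```text
cas [0.4816 0.0533] yaw -0.026 size [0.067 0.082] px [293. 161.]
cas [ 0.4764 -0.0489] yaw -0.035 size [0.063 0.083] px [213. 160.]
sheet [0.4813 0.0034] yaw -0.028 [0.124 0.264]
t: 13.45
tool_pos: [0.4814, -0.247, 0.4202]
tcp_rot: [-0.05, -3.141, -0.001]
contact_force: [-0.4, 0.3, -0.7]
grip_width: 0.0007
gripper_force: 0.0
tcp [ 0.4814 -0.247   0.4202] yang 1.539 w 0.0007 t 13.45 F [-0.4  0.3 -0.7]
cas [0.482  0.0486] yaw -0.026 size [0.069 0.083] px [430. 141.]
cas [ 0.4772 -0.0521] yaw -0.03 size [0.07  0.084] px [372. 139.]
```

View pics/w6.png

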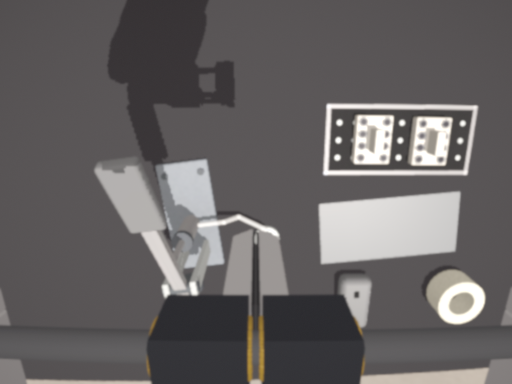

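The wrist view shows the lever grip's top face with near end at (101,168)-(137,160) and far end at (122,233)-(163,222). The base plate's near edge is (160,163)-(207,159), and the mat's corners are about (320,205), (460,193), (458,257) and (323,263). I work out the pump geometry.

Run:
```python
from pads import *
im=cv2.imread('pics/w6.png');cf=cam('wrist');quads(im,cf)
pl=lambda p,z:plane('wrist',p,z,cf)
n=pl([(101,168),(137,160)],.272);f=pl([(122,233),(163,222)],.224)
print('near',n,np.linalg.norm(n[1]-n[0]),'far',f,np.linalg.norm(f[1]-f[0]));a=n.mean(0);b=f.mean(0)
print('centre',(a+b)/2,'len',np.linalg.norm(b-a),'dir',np.arctan2(*(b-a)[::-1]))
q=pl([(160,163),(207,159),(223,266)],.012);print('plate',q,[np.linalg.norm(q[i]-q[i+1]) for i in(0,1)],np.arctan2(*(q[2]-q[1])[::-1]))
C=cam('scene');S=lambda x,y:(C,(140+x/2.2,60+y/2.2))
print('near mid',tri([S(147,42),(cf,(119,164))]),'far mid',tri([S(113,84),(cf,(142.5,227.5))]))
# contour of grip grey for check
h=im.max(2);print(h[200,130],h[170,180],h[300,20],h[170,120])
```

```text
sheet [ 0.6462 -0.0019] yaw 0.06 [0.124 0.265]
sheet [0.4819 0.0038] yaw -0.029 [0.125 0.266]
near [[ 0.46102953 -0.39325575]
 [ 0.45463006 -0.35744184]] 0.03638117010372945 far [[ 0.5478078  -0.4036397 ]
 [ 0.53556401 -0.35405714]] 0.05107191813514362
centre [ 0.49975785 -0.37709861] len 0.0839291027539723 dir -0.04170947011899609
plate [[ 0.50735033 -0.41167849]
 [ 0.50319319 -0.33013305]
 [ 0.70726986 -0.314842  ]] [np.float64(0.08165133644037725), np.float64(0.2046487337303791)] 0.07478821155989339
near mid (array([ 0.45854473, -0.3767818 ,  0.26837426]), [np.float64(0.1), np.float64(0.1)]) far mid (array([ 0.54020509, -0.37654712,  0.21552909]), [np.float64(6.2), np.float64(6.2)])
180 207 88 114
```

```bash
python3 -m inch '[[0,-0.08,0,0,0,0,-1],[0.01,-0.2,0,0,0,0,-1],[0.017,-0.325,0,0,0,0,-1],[0.017,-0.325,-0.1,0,0,0,-1],[0.017,-0.325,-0.2,0,0,0,-1],[0.017,-0.325,-0.3,0,0,0,-1],[0.017,-0.325,-0.3,0,0,0,-1],[0.017,-0.325,-0.3,0,0,0,-1]]'
python3 w.py pics/w7.png; python3 -c "
from h import *
a=manip.snapshot('scene')[60:180,130:250];b=manip.snapshot('side')[60:200,200:340]
f=lambda x:cv2.resize(x,(390,390));w=f(cv2.imread('pics/w7.png')[130:350,40:300]);cv2.imwrite('pics/sc7.png',np.hstack([f(a),f(b)]))"
```

```text
t: 14.5
tool_pos: [0.4885, -0.3782, 0.3024]
tcp_rot: [0.052, 3.14, -0.002]
contact_force: [0.6, 0.3, 0.1]
grip_width: 0.0006
gripper_force: 0.0
tcp [ 0.4885 -0.3782  0.3024] yang 1.538 w 0.0006 t 14.5 F [0.6 0.3 0.1]
cas [ 0.4778 -0.0568] yaw -0.01 size [0.073 0.084] px [490. 143.]
```

View pics/w7.png

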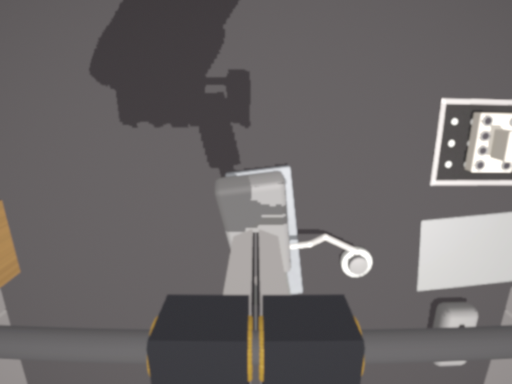

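View pics/sc7.png

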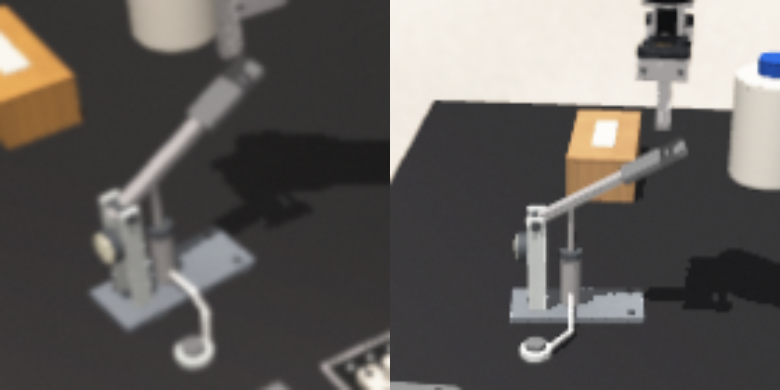

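The finger is over the middle of the grip, and the grip midline at about (255,200) lines up with the tool. The vent button is at (358,264). First stroke:

```bash
python3 -m inch '[[0,0,-0.08,0,0,0,-1],[0,0,-0.14,0,0,0,-1],[-0.005,0,-0.2,0,0,0,-1],[-0.01,0,-0.26,0,0,0,-1],[-0.02,0,-0.32,0,0,0,-1],[-0.025,0,-0.38,0,0,0,-1],[-0.025,0,-0.42,0,0,0,-1],[-0.025,0,-0.44,0,0,0,-1],[-0.025,0,-0.44,0,0,0,-1],[-0.025,0,-0.44,0,0,0,-1]]'
python3 - <<'E'
from h import *
cv2.imwrite('pics/side8.png',cv2.resize(manip.snapshot('side')[60:200,200:340],(560,560)))
cf=cam('wrist')
E
```

```text
t: 15.9
tool_pos: [0.4795, -0.3787, 0.1265]
tcp_rot: [0.052, 3.138, -0.002]
contact_force: [1.5, 2.0, 7.8]
grip_width: 0.0003
gripper_force: 3.8
```

View pics/side8.png

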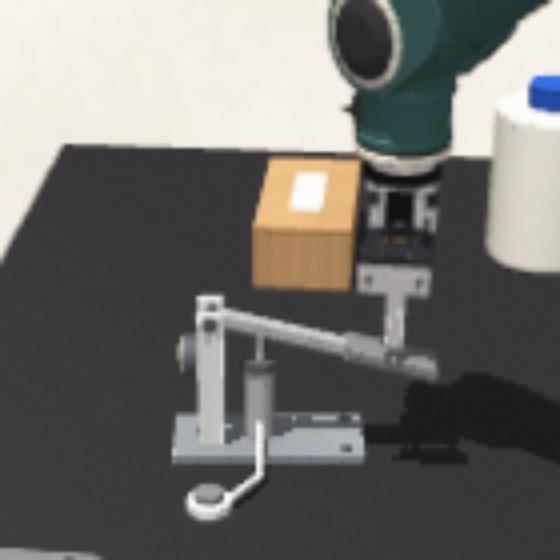

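The side view shows the lever below level and held by the finger at (395,350), with 7.8 N on the tool. I push a little further to feel the stop.

```bash
python3 -m inch '[[0,0,-0.005,0,0,0,-1],[0,0,-0.01,0,0,0,-1],[0,0,-0.01,0,0,0,-1]]'
```

```text
t: 16.32
tool_pos: [0.4801, -0.3789, 0.1245]
tcp_rot: [0.052, 3.136, -0.003]
contact_force: [-5.1, 10.4, 38.4]
grip_width: 0.0002
gripper_force: 19.3
```

Stop confirmed: the force jumps at TCP 0.1245. Now up, wait, and second stroke.

```bash
python3 -m inch '[[0.005,0,0.06,0,0,0,-1],[0.015,0,0.15,0,0,0,-1],[0.02,0,0.25,0,0,0,-1],[0.025,0,0.35,0,0,0,-1],[0.025,0,0.44,0,0,0,-1],[0.025,0,0.44,0,0,0,-1],[0.025,0,0.44,0,0,0,-1],[0.025,0,0.44,0,0,0,-1],[0.025,0,0.44,0,0,0,-1],[0.025,0,0.37,0,0,0,-1],[0.025,0,0.31,0,0,0,-1],[0.02,0,0.25,0,0,0,-1],[0.015,0,0.19,0,0,0,-1],[0.005,0,0.13,0,0,0,-1],[0,0,0.07,0,0,0,-1],[0,0,0.03,0,0,0,-1],[0,0,0.007,0,0,0,-1],[0,0,0.007,0,0,0,-1],[0,0,0.007,0,0,0,-1],[0,0,0.007,0,0,0,-1]]'
python3 -c "
from h import *
cv2.imwrite('pics/side9.png',manip.snapshot('side'))"
python3 -m inch '[[0.005,0,0.06,0,0,0,-1],[0.015,0,0.15,0,0,0,-1],[0.02,0,0.25,0,0,0,-1],[0.025,0,0.35,0,0,0,-1],[0.025,0,0.44,0,0,0,-1],[0.025,0,0.44,0,0,0,-1],[0.025,0,0.44,0,0,0,-1],[0.025,0,0.44,0,0,0,-1],[0.025,0,0.44,0,0,0,-1]]'
python3 -c "
from h import *
cv2.imwrite('pics/side10.png',manip.snapshot('side'))
a=cv2.imread('pics/side0.png')[80:190,230:310].astype(int);b=cv2.imread('pics/side10.png')[80:190,230:310].astype(int)
d=abs(a-b).max(2)>40;print(d.sum(),np.argwhere(d)[:3])"
```

```text
t: 18.82
tool_pos: [0.4791, -0.3783, 0.1252]
tcp_rot: [0.052, 3.138, -0.001]
contact_force: [-2.1, 5.9, 26.1]
grip_width: 0.0006
gripper_force: 12.6
t: 20.0
tool_pos: [0.4876, -0.378, 0.2986]
tcp_rot: [-0.053, -3.14, -0.001]
contact_force: [-0.0, -0.1, -1.3]
grip_width: 0.0004
gripper_force: 0.0
306 [[ 0 58]
 [ 0 59]
 [ 0 60]]
```

Two strokes done, with the stop felt both times. Strokes three and four follow. The start is now TCP z≈0.2986, and 0.433 below it is the same bottom.

```bash
python3 -c "
from h import *
a=cv2.imread('pics/side0.png')[112:150,245:290].astype(int);b=cv2.imread('pics/side10.png')[112:150,245:290].astype(int)
print((abs(a-b).max(2)>40).sum())"
python3 -m inch '[[0,0,-0.07,0,0,0,-1],[0,0,-0.13,0,0,0,-1],[-0.005,0,-0.19,0,0,0,-1],[-0.01,0,-0.25,0,0,0,-1],[-0.02,0,-0.31,0,0,0,-1],[-0.025,0,-0.37,0,0,0,-1],[-0.025,0,-0.41,0,0,0,-1],[-0.025,0,-0.433,0,0,0,-1],[-0.025,0,-0.433,0,0,0,-1],[-0.025,0,-0.433,0,0,0,-1],[-0.025,0,-0.433,0,0,0,-1]]'
python3 -m inch '[[0.005,0,0.06,0,0,0,-1],[0.015,0,0.15,0,0,0,-1],[0.02,0,0.25,0,0,0,-1],[0.025,0,0.35,0,0,0,-1],[0.025,0,0.433,0,0,0,-1],[0.025,0,0.433,0,0,0,-1],[0.025,0,0.433,0,0,0,-1],[0.025,0,0.433,0,0,0,-1],[0.025,0,0.433,0,0,0,-1],[0.025,0,0.433,0,0,0,-1]]'
python3 -m inch '[[0,0,-0.07,0,0,0,-1],[0,0,-0.13,0,0,0,-1],[-0.005,0,-0.19,0,0,0,-1],[-0.01,0,-0.25,0,0,0,-1],[-0.02,0,-0.31,0,0,0,-1],[-0.025,0,-0.37,0,0,0,-1],[-0.025,0,-0.41,0,0,0,-1],[-0.025,0,-0.433,0,0,0,-1],[-0.025,0,-0.433,0,0,0,-1],[-0.025,0,-0.433,0,0,0,-1],[-0.025,0,-0.433,0,0,0,-1]]'
python3 -m inch '[[0.005,0,0.06,0,0,0,-1],[0.015,0,0.15,0,0,0,-1],[0.02,0,0.25,0,0,0,-1],[0.025,0,0.35,0,0,0,-1],[0.025,0,0.44,0,0,0,-1],[0.025,0,0.44,0,0,0,-1],[0.025,0,0.44,0,0,0,-1],[0.025,0,0.44,0,0,0,-1],[0.025,0,0.44,0,0,0,-1],[0.025,0,0.44,0,0,0,-1]]'
python3 w.py pics/w11.png
python3 - <<'E'
from h import *
cf=cam('wrist');C={n:cam(n) for n in('scene','side')}
print(plane('wrist',(358,264),.022,cf))
print(tri([(cf,(358,264)),(C['scene'],(140+109/2.2,60+236/2.2)),(C['side'],(180+186/2.6,90+243/2.6))]))
print(tri([(C['scene'],(130+195*120/390,60+344*120/390)),(C['side'],(200+(535-390)*140/390,60+343*140/390)),(cf,(358,264))]))
im=cv2.imread('pics/w11.png');g=cv2.resize(im[220:310,310:410],None,fx=5,fy=5);cv2.imwrite('pics/vent11.png',g)
E
```

```text
0
t: 21.42
tool_pos: [0.4787, -0.3783, 0.1268]
tcp_rot: [0.053, 3.139, -0.001]
contact_force: [2.0, 1.0, 8.2]
grip_width: 0.0005
gripper_force: 3.6
t: 22.68
tool_pos: [0.4878, -0.3781, 0.2991]
tcp_rot: [-0.053, -3.141, -0.0]
contact_force: [-0.2, 0.1, 0.2]
grip_width: 0.0005
gripper_force: 0.0
t: 24.05
tool_pos: [0.4788, -0.3783, 0.127]
tcp_rot: [0.053, 3.139, -0.001]
contact_force: [1.3, 1.1, 8.1]
grip_width: 0.0003
gripper_force: 3.6
t: 25.3
tool_pos: [0.4878, -0.3781, 0.3019]
tcp_rot: [-0.053, -3.141, -0.0]
contact_force: [0.3, -0.2, 0.5]
grip_width: 0.0006
gripper_force: 0.0
tcp [ 0.4878 -0.3781  0.3019] yang 1.537 w 0.0006 t 25.3 F [ 0.3 -0.2  0.5]
cas [ 0.478  -0.0564] yaw -0.011 size [0.073 0.084] px [490. 144.]
[[ 0.6485144 -0.2329051]]
(array([ 0.65272092, -0.22915477,  0.01517087]), [np.float64(1.5), np.float64(3.3), np.float64(2.9)])
(array([ 0.65019734, -0.23010383,  0.01838218]), [np.float64(3.2), np.float64(2.5), np.float64(1.6)])
```

All four strokes reached within 0.01 rad of the stop (TCP 0.127, stop 0.125), and each returned to the top. Next is the vent at about (0.650, −0.231). I turn the tool 90° so the body clears the post.

```bash
python3 -m inch '[[0,0.1,0,0,0,-0.08,-1],[0,0.2,0,0,0,-0.16,-1],[0,0.3,0,0,0,-0.24,-1],[0.05,0.368,0,0,0,-0.32,-1],[0.15,0.368,0,0,0,-0.4,-1],[0.25,0.368,0,0,0,-0.48,-1],[0.35,0.368,0,0,0,-0.56,-1],[0.405,0.368,0,0,0,-0.64,-1],[0.405,0.368,-0.1,0,0,-0.72,-1],[0.405,0.368,-0.2,0,0,-0.78,-1],[0.405,0.368,-0.3,0,0,-0.78,-1],[0.405,0.368,-0.4,0,0,-0.78,-1],[0.405,0.368,-0.46,0,0,-0.78,-1],[0.405,0.368,-0.46,0,0,-0.78,-1],[0.405,0.368,-0.46,0,0,-0.78,-1]]'
python3 w.py pics/w12.png
```

```text
t: 27.22
tool_pos: [0.6503, -0.2313, 0.1195]
tcp_rot: [2.246, 2.195, 0.001]
contact_force: [0.6, -0.9, 0.6]
grip_width: 0.0002
gripper_force: 0.0
tcp [ 0.6503 -0.2313  0.1195] yang -0.023 w 0.0002 t 27.23 F [ 0.6 -0.9  0.6]
cas [ 0.5019 -0.1033] yaw -0.026 size [0.052 0.089] px [73. 57.]
```

View pics/w12.png

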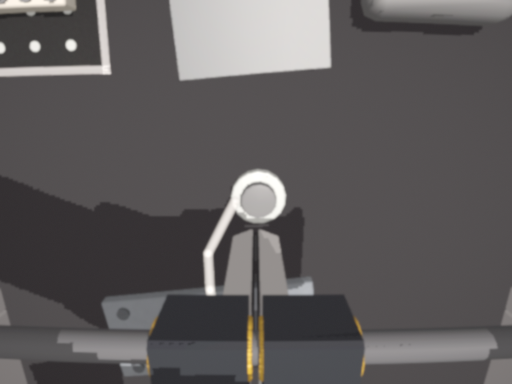

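The button is at (258,200), almost straight ahead of the tool. I compute its offset.

Run:
```python
from h import *
cf=cam('wrist');im=cv2.imread('pics/w12.png')
print(plane('wrist',(258.5,201),.022,cf), tri([(cf,(258.5,201)),(cam('scene'),(140+109/2.2,60+236/2.2)),(cam('side'),(180+186/2.6,90+243/2.6))]))
```

```text
[[ 0.65428043 -0.23164549]] (array([ 0.65329239, -0.23057363,  0.01540168]), [np.float64(3.2), np.float64(4.7), np.float64(1.9)])
```

```bash
python3 -m inch '[[0.009,0,-0.06,0,0,0,-1],[0.009,0,-0.12,0,0,0,-1],[0.009,0,-0.18,0,0,0,-1],[0.009,0,-0.2,0,0,0,-1],[0.009,0,-0.21,0,0,0,-1],[0.009,0,-0.219,0,0,0,-1],[0.009,0,-0.219,0,0,0,-1],[0.009,0,-0.219,0,0,0,-1]]'
```

```text
t: 28.28
tool_pos: [0.6536, -0.2311, 0.0312]
tcp_rot: [2.247, 2.195, 0.0]
contact_force: [-2.5, 0.6, 4.8]
grip_width: 0.0005
gripper_force: 2.2
```

```bash
python3 -m inch '[[0,0,-0.003,0,0,0,-1],[0,0,-0.005,0,0,0,-1],[0,0,-0.005,0,0,0,-1]]'
```

```text
t: 28.65
tool_pos: [0.6538, -0.2312, 0.03]
tcp_rot: [2.246, 2.195, 0.001]
contact_force: [-9.5, 3.1, 20.9]
grip_width: 0.0007
gripper_force: 10.4
```

The stop is felt at 21 N with the button fully in. I retreat and look over the pad again.

```bash
python3 -m inch '[[0,0,0.05,0,0,0,-1],[0,0,0.15,0,0,0,-1],[0,0,0.3,0,0,0,-1],[0,0,0.45,0,0,0.05,-1],[-0.05,0.05,0.55,0,0,0.14,-1],[-0.1,0.15,0.6,0,0,0.22,-0.5],[-0.2,0.25,0.65,0,0,0.3,0],[-0.3,0.35,0.675,0,0,0.38,0.2],[-0.4,0.45,0.675,0,0,0.46,0.2],[-0.432,0.55,0.675,0,0,0.54,0.2],[-0.432,0.588,0.675,0,0,0.62,0.2],[-0.432,0.588,0.675,0,0,0.7,0.2],[-0.432,0.588,0.675,0,0,0.78,0.2],[-0.432,0.588,0.675,0,0,0.78,0.2],[-0.432,0.588,0.675,0,0,0.78,0.2]]' 25
python3 w.py pics/w13.png; python3 -c "
from pads import *
quads(cv2.imread('pics/w13.png'),cam('wrist'))"
```

```text
t: 30.52
tool_pos: [0.4807, 0.0041, 0.2989]
tcp_rot: [0.059, 3.141, 0.0]
contact_force: [0.4, 0.6, -0.3]
grip_width: 0.0562
gripper_force: 0.0
tcp [0.4807 0.0041 0.2989] yang 1.533 w 0.0562 t 30.52 F [ 0.4  0.6 -0.3]
cas [0.4831 0.0535] yaw -0.034 size [0.068 0.083] px [291. 158.]
cas [ 0.478  -0.0489] yaw -0.04 size [0.064 0.083] px [215. 157.]
sheet [0.4821 0.0035] yaw -0.025 [0.124 0.265]
```

Both cassettes are unmoved. Now I grip the +y cassette and slide it to the mat at (0.642, 0.048), yaw 0.055.

```bash
python3 -m inch '[[0.002,0.06,-0.1,0,0,0,0.2],[0.004,0.121,-0.2,0,0,0,0.2],[0.004,0.121,-0.35,0,0,0,0.2],[0.004,0.121,-0.48,0,0,0,0.2],[0.004,0.121,-0.57,0,0,0,0.2],[0.004,0.121,-0.62,0,0,0,0.2],[0.004,0.121,-0.656,0,0,0,0.2],[0.004,0.121,-0.656,0,0,0,0.2],[0.004,0.121,-0.656,0,0,0,0.2],[0.004,0.121,-0.656,0,0,0,-1],[0.004,0.121,-0.656,0,0,0,-1],[0.004,0.121,-0.656,0,0,0,-1],[0.004,0.121,-0.656,0,0,0,-1],[0.004,0.121,-0.656,0,0,0,-1],[0.004,0.121,-0.656,0,0,0,-1],[0.004,0.121,-0.656,0,0,0,-1]]' 25
```

```text
t: 32.58
tool_pos: [0.4822, 0.0526, 0.0363]
tcp_rot: [0.053, 3.141, -0.0]
contact_force: [-0.3, -1.4, 2.6]
grip_width: 0.0142
gripper_force: 25.0
```

```bash
python3 -m inch '[[0.02,0,0,0,0,0.005,-1],[0.06,0,0,0,0,0.01,-1],[0.11,-0.002,0,0,0,0.015,-1],[0.16,-0.004,0,0,0,0.02,-1],[0.21,-0.006,0,0,0,0.025,-1],[0.26,-0.008,0,0,0,0.03,-1],[0.31,-0.01,0,0,0,0.035,-1],[0.36,-0.011,0,0,0,0.04,-1],[0.39,-0.011,0,0,0,0.045,-1],[0.4,-0.011,0,0,0,0.045,-1],[0.4,-0.011,0,0,0,0.045,-1],[0.4,-0.011,0,0,0,0.045,-1]]' 25
python3 -m inch '[[0,0,0,0,0,0,0],[0,0,0,0,0,0,0],[0,0,0,0,0,0,0.1],[0,0,0.1,0,0,0,0.2],[0,0,0.2,0,0,0,0.2],[-0.05,-0.05,0.28,0,0,-0.01,0.2],[-0.15,-0.15,0.28,0,0,-0.03,0.2],[-0.3,-0.23,0.28,0,0,-0.045,0.2],[-0.41,-0.243,0.28,0,0,-0.045,0.2],[-0.41,-0.243,0.28,0,0,-0.045,0.2],[-0.41,-0.243,0.28,0,0,-0.045,0.2]]'
python3 w.py pics/w14.png
```

```text
t: 34.08
tool_pos: [0.6421, 0.0483, 0.0361]
tcp_rot: [0.088, -3.14, 0.0]
contact_force: [-1.3, 0.8, 3.9]
grip_width: 0.0142
gripper_force: 25.0
t: 35.45
tool_pos: [0.479, -0.0487, 0.1486]
tcp_rot: [0.053, 3.14, 0.0]
contact_force: [0.3, -0.3, -0.1]
grip_width: 0.0568
gripper_force: 0.0
tcp [ 0.479  -0.0487  0.1486] yang 1.537 w 0.0568 t 35.45 F [ 0.3 -0.3 -0.1]
cas [ 0.4767 -0.0491] yaw -0.032 size [0.062 0.083] px [255. 184.]
```

```bash
python3 -m inch '[[-0.005,0,-0.1,0,0,0,0.2],[-0.005,0,-0.18,0,0,0,0.2],[-0.005,0,-0.24,0,0,0,0.2],[-0.005,0,-0.28,0,0,0,0.2],[-0.005,0,-0.28,0,0,0,0.2],[-0.005,0,-0.28,0,0,0,-1],[-0.005,0,-0.28,0,0,0,-1],[-0.005,0,-0.28,0,0,0,-1],[-0.005,0,-0.28,0,0,0,-1],[-0.005,0,-0.28,0,0,0,-1],[-0.005,0,-0.28,0,0,0,-1],[-0.005,0,-0.28,0,0,0,-1]]' 25
```

```text
t: 37.0
tool_pos: [0.4763, -0.049, 0.0364]
tcp_rot: [0.053, 3.141, -0.0]
contact_force: [-1.8, -0.7, 5.4]
grip_width: 0.0141
gripper_force: 25.0
```

```bash
python3 -m inch '[[0.02,0,0,0,0,0.005,-1],[0.06,0,0,0,0,0.01,-1],[0.11,-0.002,0,0,0,0.015,-1],[0.16,-0.004,0,0,0,0.02,-1],[0.21,-0.006,0,0,0,0.025,-1],[0.26,-0.008,0,0,0,0.03,-1],[0.31,-0.01,0,0,0,0.035,-1],[0.36,-0.012,0,0,0,0.04,-1],[0.41,-0.0125,0,0,0,0.045,-1],[0.429,-0.0125,0,0,0,0.045,-1],[0.429,-0.0125,0,0,0,0.045,-1],[0.429,-0.0125,0,0,0,0.045,-1]]' 25
python3 -m inch '[[0,0,0,0,0,0,0],[0,0,0,0,0,0,0],[0,0,0,0,0,0,0.1],[0,0,0.1,0,0,0,0.2],[0,0,0.2,0,0,0,0.2],[-0.05,0.05,0.3,0,0,0,0.2],[-0.1,0.1,0.45,0,0,0,0.2],[-0.1,0.13,0.6,0,0,0,0.2],[-0.1,0.13,0.6,0,0,0,0.2],[-0.1,0.13,0.6,0,0,0,0.2]]'
python3 w.py pics/w15.png
python3 - <<'E'
from pads import *
im=cv2.imread('pics/w15.png');cf=cam('wrist');quads(im,cf)
s=manip.snapshot('side');a=cv2.imread('pics/side0.png')
def d(k,x0,x1,y0,y1):print(k,(abs(a[y0:y1,x0:x1].astype(int)-s[y0:y1,x0:x1]).max(2)>40).sum())
d('mouse',190,228,192,214);d('tape',184,216,222,250);d('bottle',254,284,300,340);d('lever',240,310,105,150);d('vent',244,262,178,192)
cv2.imwrite('pics/side15.png',s)
E
```

```text
t: 38.5
tool_pos: [0.6479, -0.054, 0.0362]
tcp_rot: [-0.088, 3.14, -0.0]
contact_force: [1.1, -0.9, 1.4]
grip_width: 0.0139
gripper_force: 25.0
t: 39.75
tool_pos: [0.6076, -0.0019, 0.2759]
tcp_rot: [0.089, -3.14, 0.0]
contact_force: [-0.4, 0.2, 0.0]
grip_width: 0.0563
gripper_force: 0.0
tcp [ 0.6076 -0.0019  0.2759] yang 1.627 w 0.0563 t 39.75 F [-0.4  0.2  0. ]
sheet [0.4812 0.0042] yaw -0.027 [0.123 0.261]
mouse 0
tape 0
bottle 0
lever 405
vent 0
```

View pics/w15.png

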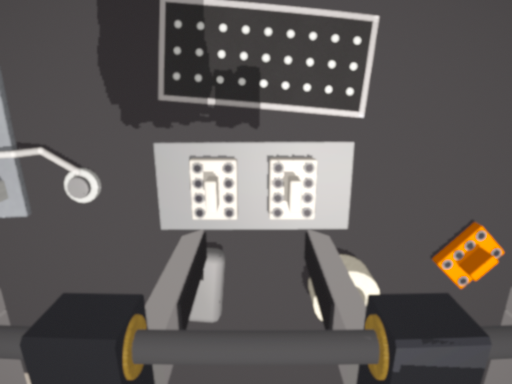

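Both cassettes lie square and wholly on the mat at (213,188) and (292,188). The bystanders and vent look unchanged. The lever needs a check, because the arm may be hiding it in the side view.

```bash
python3 -m inch '[[-0.1,0.1,0.1,0,0,0,0.2],[-0.2,0.25,0.2,0,0,0,0.2],[-0.2,0.4,0.2,0,0,0,0.2],[-0.2,0.55,0.2,0,0,0,0.2],[-0.2,0.7,0.2,0,0,0,0.2],[-0.2,0.7,0.2,0,0,0,0.2],[-0.2,0.7,0.2,0,0,0,0.2]]'
python3 - <<'E'
from h import *
for n,(x0,x1,y0,y1) in dict(scene=(155,215,72,175),side=(240,310,105,190)).items():
    s=manip.snapshot(n);a=cv2.imread(f'pics/{n}0.png');print(n,(abs(a[y0:y1,x0:x1].astype(int)-s[y0:y1,x0:x1]).max(2)>40).sum())
    if n=='scene':
        m=(s.min(2)>195).astype(np.uint8);m=cv2.morphologyEx(m,cv2.MORPH_CLOSE,np.ones((3,3)))
        for c in blobs(m,60):
            mm=cv2.moments(c);u=mm['m10']/mm['m00'],mm['m01']/mm['m00']
            if 190<u[0]<330 and 170<u[1]<280:print(np.round(u),np.round(plane(n,u,.02),3),cv2.contourArea(c))
print(manip.read_state()['t'])
E
```

```text
t: 40.72
tool_pos: [0.5278, 0.2779, 0.3548]
tcp_rot: [0.089, -3.139, 0.002]
contact_force: [-0.3, -0.5, 0.1]
grip_width: 0.0567
gripper_force: 0.0
scene 0
[210. 239.] [[0.772 0.116]] 456.0
[231. 209.] [[0.639 0.05 ]] 203.0
[214. 193.] [[ 0.648 -0.052]] 173.5
side 1195
40.825
```

```bash
python3 -c "
from plant import manip;print(manip.hand_in())"
```

```text
the job is handed in; nothing more can be done
None
```

The job is handed in, with no verdict returned: I found two white cassettes and slid both onto the vacuum pad, worked four full pump strokes, pressed the vent fully in, then slid both onto the grey mat; in the last images they lie square on it, the lever and vent are back and the bottle, tape roll and mouse look unmoved.

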